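# Lock the perforated drawer with its linchpin

## Task

Gently push the half-open perforated drawer fully shut, then take the linchpin from the wooden block, push it fully home through the hole in the shaft that sticks out of the drawer front, and swing its brass ring down over the end of the shaft until it lies against the pin. The hole must be felt for: do not force the pin, and leave the bowl, the lid, the herb mill and the tamper alone.

Things in the scene. Friction and masses are not known exactly. Their poses are not given: they have to be found in the camera images.
- rack: Fixed low stainless shelf unit, 250 deep (x) x 248 wide (y) x 122 high (all sizes in mm). Origin on the work surface under its middle; its -x axis points out of the drawer front. Its top carries the bowl and lid.
- drawer (a joint): Opening of the perforated drawer in m: 0 = fully shut, up to 0.13. It slides straight out along the rack's -x, friction about 2.5 N, and has no spring or catch. Its stop at 0 is hard.
- drawer_face (a point): Middle of the drawer front's outer face; moves with the drawer, axes as the rack. Front: flat upright plate 232 wide (y) x 100 high, top edge 50 above this point, with a slot 36 wide in its middle for the shaft. Push on the flat parts, 20 to 110 to either side. With the drawer shut this point lies 41 behind the shaft's mean hole position.
- hole_mean (a point): Mean place of the shaft's vertical hole, on the shaft's flat upper face (98 above the work surface), fixed, axes as the rack. Shaft: 26 x 26 square steel bar along the rack's x, free end 16 beyond the hole towards -x. THE SHAFT HAS END PLAY: it rests up to 8 either way along x (friction 8 N), so the hole, 12 wide, lies up to 8 from here along x and must be seen or felt for.
- pin_tab (a point): Centre of the linchpin's red grip tab, 14 (x) x 12 (y) x 30 high: hold it here. z is the pin axis, up. Flat shoulder of its 22 wide collar 32 below; 10 thick round shank down to the tip, 92 below (last 5 tapered to 8). Home, the shoulder rests on the shaft, this point 32 above the shaft's face. The ring points to the pin's -x: turn it to the rack's -x, away from the drawer. About 100 g.
- ring (a joint): Angle of the brass ring (U-shaped bail hinged on the collar) in rad: 0 = down against the pin, where it stops hard; about 1.43 = level, pointing along the pin's -x; grows upward to 1.9. It starts about level and stays where it is left (friction 0.05 Nm).
- ring_bar (a point): Middle of the ring's cross bar (8 thick, 48 long, along pin y). Hinge axis: along pin y, 24 below pin_tab. Two 5 thick legs, 24 to either side, run from hinge to bar (63). Swinging down, the legs pass beside the shaft, the bar beyond its end and under it; down, the bar is 62 below the hinge, 9 towards -x. A finger each side of the shaft can push both legs, 15 to 30 below the hinge.
- block: Fixed wooden block 70 x 70 x 66 high in whose middle hole (12 wide, 63 deep) the pin is parked upright with its shoulder on the top face. Origin under its middle.
- bowl: Glass bowl, bystander, rim radius 58, 60 high, standing on the rack's top. Origin under its middle.
- lid: Green silicone lid, bystander, radius 36, 18 high with knob, lying on the rack's top. Origin under its middle.
- mill: Herb mill, bystander, radius 27, 117 high with a crank reaching 43 out, standing on the work surface. Origin under its middle.
- tamper: Wooden tamper, bystander, radius 26, 92 high, standing on the work surface. Origin under its middle.
- rollers (a point): Point 34 below hole_mean, between two small sprung rollers hung under the shaft's hole. They resist the last 30 of the pin's travel: about 4 to 12 N of push drives it through, then they hold it lightly (a few N) against lifting. The pin or ring counts as forced at more than 45 N against the shaft or rack.

How it is judged:
On the way, in this order (a step that is already met when the one before it is completed fails the run):
1. the drawer is shut, to within 4 mm (value of joint drawer below 0.004 m), for 0.2 s.
2. the pin is through the shaft's hole, its shoulder within 2.5 mm of the shaft, drawer shut (value of joint drawer below 0.006 m and z of pin_tab in the frame of hole_mean below 0.0345 m and x of pin_tab in the frame of hole_mean between -0.012 and 0.012 m and y of pin_tab in the frame of hole_mean between -0.006 and 0.006 m and angle between pin_tab's own z axis and vertical below 0.12 rad), for 0.2 s.
3. the ring is swung down to within 0.15 rad of the pin (value of joint ring below 0.15 rad), for 0.2 s.
At the end, for the whole second after the job is handed in: Drawer within 6 mm of shut; pin upright (0.12 rad) in the shaft's hole, its shoulder within 2.5 mm of the shaft's upper face; ring within 0.15 rad of lying against the pin; all at rest and let go (all of step 2 and value of joint ring below 0.15 rad and velocity of joint ring below 0.05 rad/s); the robot touches nothing.
It fails at once if the pin or its ring is forced against the rack or shaft with more than 45 N (contact force between pin and rack above 45 N).
It fails at once if the drawer is slammed: faster than 0.25 m/s over the last 10 mm before its stop (value of joint drawer below 0.01 m and velocity of joint drawer below -0.25 m/s).
It fails at once if the bowl, lid, herb mill or tamper is moved more than 20 mm (distance of any of bowl, lid, mill, tamper from where it was at the start of the episode above 0.02 m).
It also fails if it takes over 72 s, if anything falls off the work surface, if the arm or the gripper's body presses on something with over 40 N, if the wrist force passes 120 N, or if a joint passes its speed limit or range.

## Robot

A 6-joint arm with a two-finger parallel gripper is mounted at the origin on the work surface. World frame = base frame: x ahead of the robot, y to its left, z up, the work surface at z = 0. Lengths are in m, angles in rad, forces in N, time in s.
With the tool pointing down it reaches from about 0.375 to 0.9 m from the base axis. Payload 3.1 kg.
Tool frame: the origin (TCP) lies midway between the tips of the shut fingers; the grasp point (between the pads) lies 19 mm behind it (grip_depth is the distance from the TCP to the grasp point, in m); y points along the fingers, z is the direction in which the jaws open and shut, and the axes are right-handed (so a half turn about y gives the same grasp; the last joint's range is limited). The gripper opens to 85 mm and grips with 20 to 120 N. Pads are 22 mm wide; open, the fingers measure 114 mm over their backs; the gripper's body (76 mm by 85 mm) begins 54 mm behind the grasp point. The pads swing forward as they close: fully open they stand 13 mm farther back than shut.
Start: joints at [-1.31, 0.527, 1.433, -0, 1.181, -0.178], TCP at [0.266, -0.566, 0.231] pointing down, gripper open.
Joint ranges: [-3.08, 3.08], [-0.75, 2.2], [0.22, 2.44], [-1.43, 4.57], [0, 2.65], [-2.85, 2.85]. Speed limits (rad/s): [2.79, 2.79, 3.14, 3.14, 3.14, 3.14].

## Interface

Orientations are given as a unit quaternion [x, y, z, w].
In Python, from station import sense, snapshot, camera_model, sign_off, grip_depth gives the robot as it stands.
- The arm moves only by the tool play_rows, never from a script. Its argument "deltas" is a list of rows, each a list of 6 numbers: the shift along the tool's x, y, z in m, then the turn, a rotation vector about the tool's x, y, z in rad. A call has 1 to 12 rows; each row is the pose to reach, as a shift and turn from the pose commanded when the call began, along the tool's axes at that moment; what a row does not reach only later rows make up. A row lasts 1/10 s, in which the tool goes at most 50 mm and 8.59 degrees, less where a joint would pass 70% of its speed; a pose out of reach is approached as far as the arm can. A call with a gripper value outside its range is refused whole. "gripper" is the finger opening in m, from 0 to 0.0854, set as the call begins (left out, the last holds). The fingers move at their own pace and stop on an object; "force" is the grip in N (left out, the last holds). Time passes only in rows, so rows that repeat a pose let the fingers close. It gives the time, the measured TCP pose, the force and the opening at its end, in the units of the state.
- sense(): the state, without advancing time (a new reading comes with each control period).
- snapshot(name): name is "scene" or "top"; returns the picture (480x640x3 uint8, red, green, blue); there is no depth.
- camera_model(name): a dict with "fx", "fy", "cx", "cy" (pixels), "camera_from_world" (4x4, takes a point from world to camera coordinates). Camera axes: x right, y up, looking along -z (the intrinsics and any distortion apply to the point x, -y, -z); pixel columns grow to the right and rows downward; lengths in m; the calibration is good to about 2 mm. A picture is of the moment at which its call begins. camera_model takes no time and is no camera call.
- sign_off(): hands the job in, once; it reports no verdict.
The state is a dict: "t": time; "q": joint angles; "qd": joint speeds; "tau": joint torques, N m; "tcp_pos": TCP position; "tool_rot": TCP orientation; "force": force on the tool from outside, world axes, zero at the start; "ft_torque": the same for the moment, N m; "finger_gap": opening from 0.0 (shut) to 1.0 (fully open).
Only numpy, scipy, OpenCV 4.12 (cv2) and the standard library are available. Lean on these libraries where they do the work, as an engineer would, in place of code of your own. Each camera call takes 0.05 s, during which the arm holds its last target.

## Working session

There is one attempt and no reset: what is moved stays moved. The work goes in short steps, Python scripts to look and compute and a tool call to move; the robot and the scene stay as the last step left them, time stands still between calls to the robot, and variables do not carry over. Pictures are saved under pics/ and viewed, and the job is handed in when it is done.

Besides the shell and the picture viewer there is one more tool, called after "Request:" as name(argument=value, ...) on one line, values as JSON. play_rows: Moves the arm, as the interface text tells. Its arguments: {"type":"object","properties":{"deltas":{"type":"array"},"gripper":{"type":"number"},"force":{"type":"number"}},"required":["deltas"]}

```bash
mkdir -p pics; ls; python3 - <<'E'
from station import *
import cv2,numpy as np
s=sense();print({k:np.round(v,4).tolist() for k,v in s.items()});print(grip_depth if not callable(grip_depth) else grip_depth())
for n in("scene","top"):
    cv2.imwrite(f"pics/{n}0.png",snapshot(n)[:,:,::-1]);m=camera_model(n);print({k:np.round(v,4).tolist() for k,v in m.items()})
E
```

```text
pics
{'t': 0.0, 'q': [-1.3105, 0.5285, 1.4339, -0.0, 1.1813, -0.1785], 'qd': [-0.0006, 0.0005, 0.0012, 0.001, -0.0005, 0.0002], 'tau': [0.0013, -44.2347, -17.8025, -0.0001, 0.0085, 0.0], 'tcp_pos': [0.2654, -0.5651, 0.2303], 'tool_rot': [-0.1539, 0.6909, -0.6894, 0.1539], 'force': [0.0741, 0.2242, 0.2397], 'ft_torque': [-0.0056, 0.0378, -0.0515], 'finger_gap': 0.9989}
0.0187
{'fx': 534.964, 'fy': 534.964, 'cx': 320.566, 'cy': 243.3138, 'camera_from_world': [[-0.1338, 0.991, -0.0073, 0.0474], [-0.8002, -0.1036, 0.5907, 0.3967], [0.5846, 0.0849, 0.8069, -1.295], [0.0, 0.0, 0.0, 1.0]]}
{'fx': 585.8087, 'fy': 585.8087, 'cx': 321.924, 'cy': 246.1742, 'camera_from_world': [[-0.0042, -1.0, -0.0026, 0.0439], [0.9871, -0.0045, 0.1601, -0.5606], [-0.1602, -0.0019, 0.9871, -1.0329], [0.0, 0.0, 0.0, 1.0]]}
```

View pics/scene0.png

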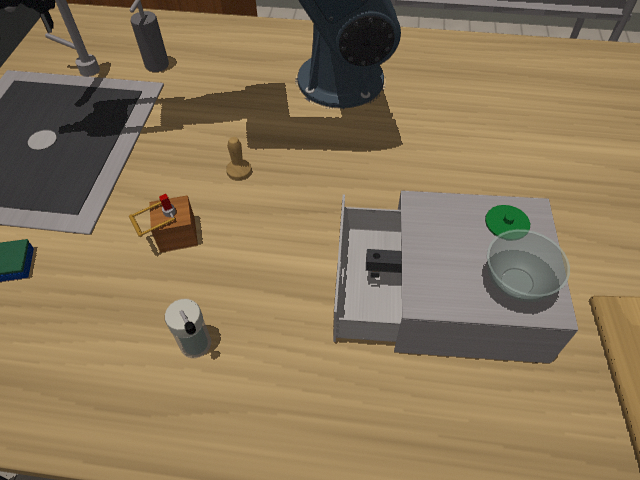

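View pics/top0.png

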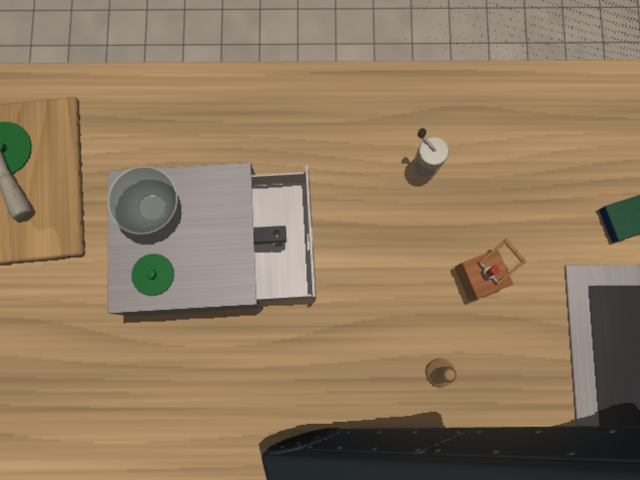

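The scene view shows the drawer front at about (340,270), the shaft at (380,262), the pin's red tab at (166,203) and its ring to the left. The top view shows the drawer front at about column 310, the shaft end at (285,235) and the pin at (492,270). Next I'll enlarge both.

```bash
python3 - <<'E'
import cv2,numpy as np
s=cv2.imread('pics/scene0.png');t=cv2.imread('pics/top0.png')
def c(im,x,y,w,h,k,n):
    cv2.imwrite(f'pics/{n}.png',cv2.resize(im[y:y+h,x:x+w],None,fx=k,fy=k,interpolation=cv2.INTER_CUBIC))
c(s,120,180,100,80,8,'c_pin_s');c(t,440,230,100,75,8,'c_pin_t')
c(s,325,185,160,170,3.5,'c_dr_s');c(t,235,155,100,160,3.7,'c_dr_t')
E
```

```text
(no output)
```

View pics/c_pin_s.png

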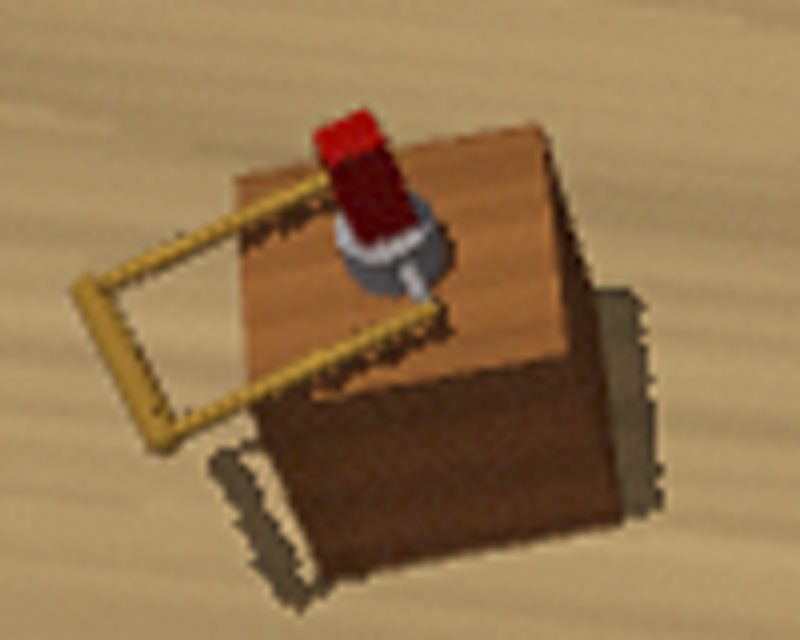

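View pics/c_pin_t.png

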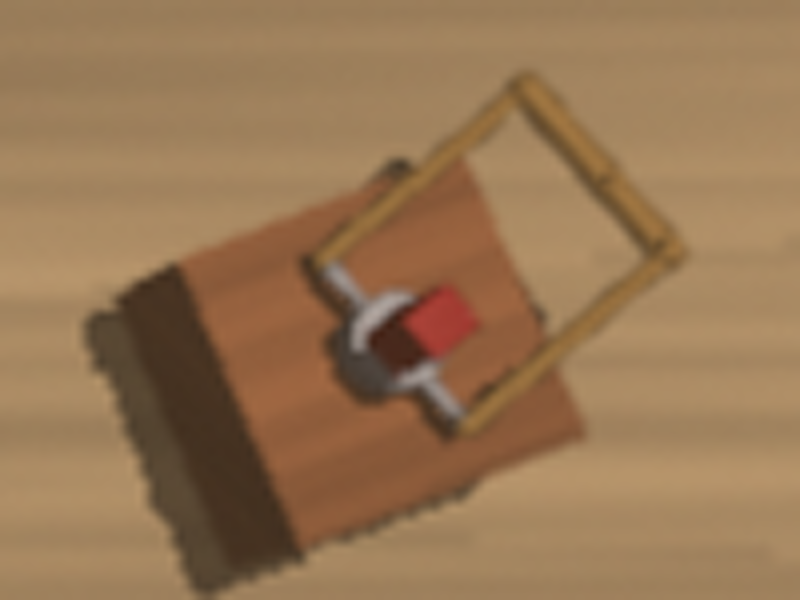

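View pics/c_dr_s.png

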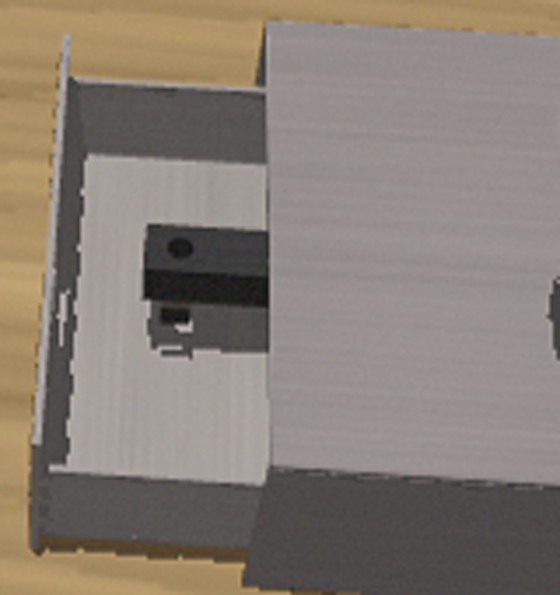

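View pics/c_dr_t.png

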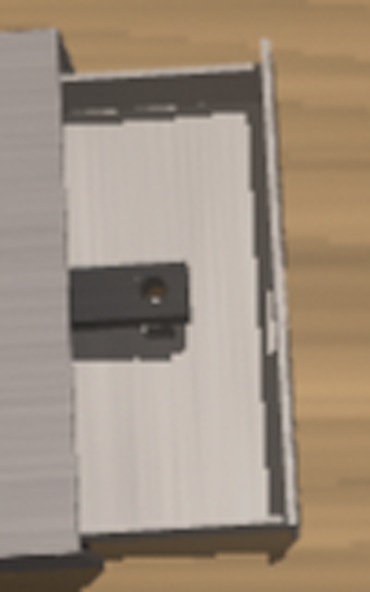

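```bash
cat > h.py <<'E'
from station import *
import numpy as np, cv2
from scipy.spatial.transform import Rotation as R
from scipy.optimize import least_squares
def P(n):
    m=camera_model(n);K=np.array([[m['fx'],0,m['cx']],[0,m['fy'],m['cy']],[0,0,1]])
    return K@np.diag([1,-1,-1])@np.array(m['camera_from_world'])[:3]
def tri(a,b):
    X=cv2.triangulatePoints(P('scene'),P('top'),np.array(a,float).reshape(2,1),np.array(b,float).reshape(2,1))
    X=X[:3,0]/X[3,0]; e=[proj(n,X)-p for n,p in(('scene',a),('top',b))]
    return X,np.round(np.concatenate(e),1)
def proj(n,X):
    q=P(n)@np.append(X,1);return q[:2]/q[2]
def onz(n,uv,z):
    p=P(n);A=p[:,:2];b=p[:,2]*z+p[:,3]
    M=np.array([A[0]-uv[0]*A[2],A[1]-uv[1]*A[2]]);return np.linalg.solve(M,-np.array([b[0]-uv[0]*b[2],b[1]-uv[1]*b[2]]))
def cp(x,y,k,ox,oy): return ((x+.5)/k-.5+ox,(y+.5)/k-.5+oy)
def tool():
    s=sense();return np.array(s['tcp_pos']),R.from_quat(s['tool_rot'])
E
cat > a.py <<'E'
from h import *
S=lambda x,y:cp(x,y,8,120,180);T=lambda x,y:cp(x,y,8,440,230)
D=lambda x,y:cp(x,y,3.5,325,185);E=lambda x,y:cp(x,y,3.7,235,155)
L={'tabtop':(S(350,138),T(443,322)),'bar':(S(125,364),T(598,167)),'bar1':(S(88,290),T(672,248)),'bar2':(S(162,438),T(525,85)),
'hingeR':(S(438,308),T(320,265)),'hingeL':(S(335,180),T(465,425)),
'blk_a':(S(541,125),T(300,550)),'blk_b':(S(566,355),T(180,265)),'blk_c':(S(250,400),T(462,160)),'blk_d':(S(236,178),T(582,432)),
'hole':(D(180,248),E(154,290)),'shaftend_near':(D(146,228),E(188,322)),'sh_far':(D(145,271),E(187,263)),
'face_r':(D(65,37),E(295,525)),'face_l':(D(36,445),E(265,42)),'rackL':(D(268,466),E(57,32)),'rackR':(D(268,22),E(80,553))}
for k,(a,b) in L.items():
    X,e=tri(a,b);print(k,np.round(X*1000,1),e)
E
python3 a.py
```

```text
tabtop [ 507.9 -255.3  108.9] [-0.2 -0.  -0.2  0.1]
bar [ 547.3 -303.3   71.2] [ 0.  0.  0. -0.]
bar1 [ 528.7 -318.3   72. ] [-0.1 -0.  -0.1  0. ]
bar2 [ 566.  -288.2   71.2] [ 0.1  0.   0.1 -0. ]
hingeR [ 524.9 -238.9   73.7] [-0.3 -0.  -0.3  0.1]
hingeL [ 489.8 -271.9   71.3] [ 0.9  0.1  0.8 -0.2]
blk_a [ 462.4 -234.4   64.9] [ 0.1  0.   0.1 -0. ]
blk_b [ 526.6 -210.7   63.4] [ 0.  0.  0. -0.]
blk_c [ 549.9 -274.8   66.2] [ 0.2  0.   0.2 -0.1]
blk_d [ 488.3 -298.3   66.5] [ 0.3  0.   0.2 -0.1]
hole [576.2 121.6  96.9] [-0.1 -0.  -0.   0. ]
shaftend_near [561.9 105.4  90.1] [ 0.2  0.   0.2 -0. ]
sh_far [589.6 106.4  94.6] [-0.2 -0.  -0.2  0. ]
face_r [463.5  54.9 108. ] [-0.2 -0.  -0.2  0. ]
face_l [694.4  68.4 108.8] [ 0.1  0.   0.1 -0. ]
rackL [696.9 166.2 118.4] [ 0.5 -0.   0.4 -0. ]
rackR [450.4 153.3 118.6] [-0.5 -0.  -0.5  0. ]
```

```bash
cat >> h.py <<'E'
def Rt(jaw_deg,tilt=0.,tdir_deg=0.):
    """tool y down, tool z horizontal along jaw_deg; then tilt (deg) about horizontal axis at tdir_deg"""
    a=np.radians(jaw_deg);z=np.array([np.cos(a),np.sin(a),0]);y=np.array([0,0,-1.]);x=np.cross(y,z)
    r=R.from_matrix(np.c_[x,y,z])
    if tilt: d=np.radians(tdir_deg);r=R.from_rotvec(np.radians(tilt)*np.array([np.cos(d),np.sin(d),0]))*r
    return r
def delta(pos,rot,p0=None,r0=None):
    if p0 is None:p0,r0=tool()
    d=r0.inv().apply(np.array(pos)-p0);rv=(r0.inv()*rot).as_rotvec()
    print('shift',np.round(d,4).tolist(),'turn',np.round(rv,4).tolist(),'rows>=%.1f'%max(np.linalg.norm(d)/.05,np.degrees(np.linalg.norm(rv))/8.59));return d,rv
E
python3 - <<'E'
from h import *
p,r=tool();print(np.round(r.as_matrix(),3))
for j in (3.1,183.1): delta([.519,0.0,.2],Rt(j))
for j in (39.7,219.7): delta([.508,-.255,.2],Rt(j))
E
```

```text
[[-0.905 -0.     0.425]
 [-0.425  0.002 -0.905]
 [-0.    -1.    -0.002]]
shift [-0.4697, 0.0314, -0.4038] turn [0.0015, -1.1861, -0.0014] rows>=12.4
shift [-0.4697, 0.0314, -0.4038] turn [0.0016, 1.9555, 0.0016] rows>=13.0
shift [-0.3514, 0.0309, -0.1776] turn [0.001, -1.8248, -0.002] rows>=12.2
shift [-0.3514, 0.0309, -0.1776] turn [0.0019, 1.3167, 0.001] rows>=8.8
```

Request:
play_rows(deltas=[[-0.47,0.03,-0.404,0,-1.186,0],[-0.47,0.03,-0.404,0,-1.186,0],[-0.47,0.03,-0.404,0,-1.186,0],[-0.47,0.03,-0.404,0,-1.186,0],[-0.47,0.03,-0.404,0,-1.186,0],[-0.47,0.03,-0.404,0,-1.186,0],[-0.47,0.03,-0.404,0,-1.186,0],[-0.47,0.03,-0.404,0,-1.186,0],[-0.47,0.03,-0.404,0,-1.186,0],[-0.47,0.03,-0.404,0,-1.186,0],[-0.47,0.03,-0.404,0,-1.186,0],[-0.47,0.03,-0.404,0,-1.186,0]], gripper=0)

```text
t: 1.3
tcp_pos: [0.5113, -0.017, 0.202]
tool_rot: [0.513, -0.486, 0.486, -0.513]
force: [1.4, -0.1, -0.6]
finger_gap: 0.001
```

```bash
python3 - <<'E'
from h import *
s=sense();print(s['t'],s['tcp_pos'],s['q'],s['force'])
delta([.519,0.0,.075],Rt(3.1))
E
```

```text
1.3 [ 0.51133847 -0.01695758  0.2020345 ] [-2.51794942e-01  4.16758248e-01  1.74556352e+00 -1.07981936e-04
  9.79619819e-01 -3.05806411e-01] [ 1.43494477 -0.08693801 -0.55821352]
shift [-0.0165, 0.127, 0.0086] turn [0.0004, -0.0, -0.0] rows>=2.6
```

Request:
play_rows(deltas=[[-0.017,0.045,0.009,0,0,0],[-0.017,0.09,0.009,0,0,0],[-0.017,0.127,0.009,0,0,0],[-0.027,0.127,0.009,0,0,0],[-0.037,0.127,0.009,0,0,0],[-0.047,0.127,0.009,0,0,0],[-0.056,0.127,0.009,0,0,0],[-0.065,0.127,0.009,0,0,0],[-0.073,0.127,0.009,0,0,0],[-0.081,0.127,0.009,0,0,0],[-0.089,0.127,0.009,0,0,0],[-0.097,0.127,0.009,0,0,0]])

```text
t: 2.5
tcp_pos: [0.5153, 0.0787, 0.0756]
tool_rot: [-0.513, 0.486, -0.487, 0.514]
force: [1.0, -3.2, 2.0]
finger_gap: 0.002
```

```bash
python3 - <<'E'
from h import *
cv2.imwrite("pics/top1.png",snapshot("top")[:,:,::-1]);print(tool()[0])
E
```

```text
[0.51458751 0.07996944 0.07534363]
```

View pics/top1.png

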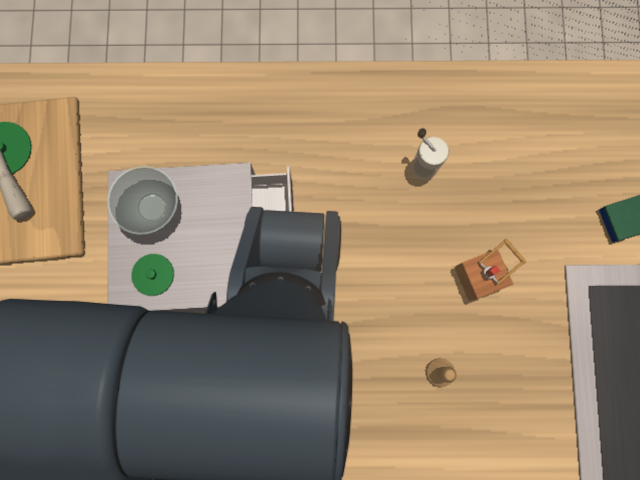

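The picture shows the drawer front at about column 290 (it was at 308), moving with about 3 N. I'll keep pushing slowly.

Request:
play_rows(deltas=[[-0.008,0,0,0,0,0],[-0.016,0,0,0,0,0],[-0.024,0,0,0,0,0],[-0.032,0,0,0,0,0],[-0.038,0,0,0,0,0],[-0.044,0,0,0,0,0],[-0.049,0,0,0,0,0],[-0.053,0,0,0,0,0],[-0.057,0,0,0,0,0],[-0.06,0,0,0,0,0]])

```text
t: 3.55
tcp_pos: [0.5112, 0.1385, 0.0752]
tool_rot: [0.513, -0.486, 0.486, -0.513]
force: [-1.9, -2.9, 0.6]
finger_gap: 0.001
```

Request:
play_rows(deltas=[[-0.002,0,0,0,0,0],[-0.004,0,0,0,0,0],[-0.006,0,0,0,0,0]])

```text
t: 3.85
tcp_pos: [0.5111, 0.1412, 0.0753]
tool_rot: [0.516, -0.484, 0.486, -0.513]
force: [-0.3, -22.6, 1.3]
finger_gap: 0.001
```

Request:
play_rows(deltas=[[0.0,0,0,0,0,0],[0.04,0,0,0,0,0],[0.08,-0.02,0,0,0,0],[0.12,-0.06,0,0,0,0],[0.16,-0.1,0,0,0,0],[0.21,-0.12,0,0,0,0],[0.26,-0.12,0,0,0,0],[0.26,-0.12,0,0,0,0]], gripper=0.0854)

```text
t: 4.65
tcp_pos: [0.5273, -0.1199, 0.1971]
tool_rot: [-0.512, 0.485, -0.49, 0.513]
force: [0.4, 0.1, -0.6]
finger_gap: 0.998
```

```bash
python3 - <<'E'
from h import *
def c(im,x,y,w,h,k,n):
    cv2.imwrite(f'pics/{n}.png',cv2.resize(im[y:y+h,x:x+w],None,fx=k,fy=k,interpolation=cv2.INTER_CUBIC))
t=snapshot("top")[:,:,::-1];s=snapshot("scene")[:,:,::-1]
cv2.imwrite('pics/top2.png',t);cv2.imwrite('pics/scene2.png',s)
c(t,230,190,80,80,7,'c_top2');c(s,340,210,100,80,7,'c_sc2');print(tool()[0],sense()['t'])
E
```

```text
[ 0.52582137 -0.11728189  0.19559707] 4.75
```

View pics/c_top2.png

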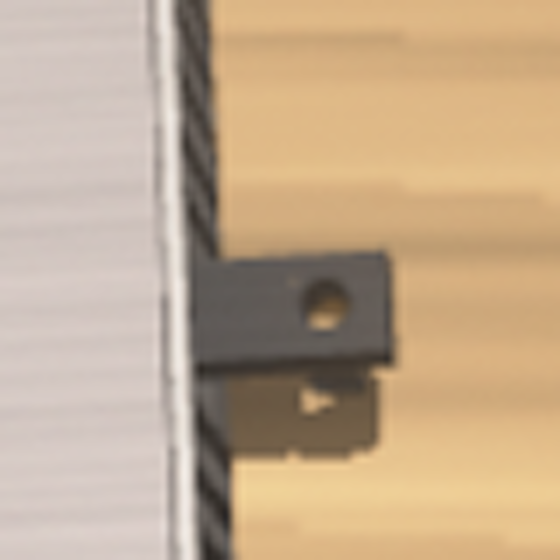

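View pics/c_sc2.png

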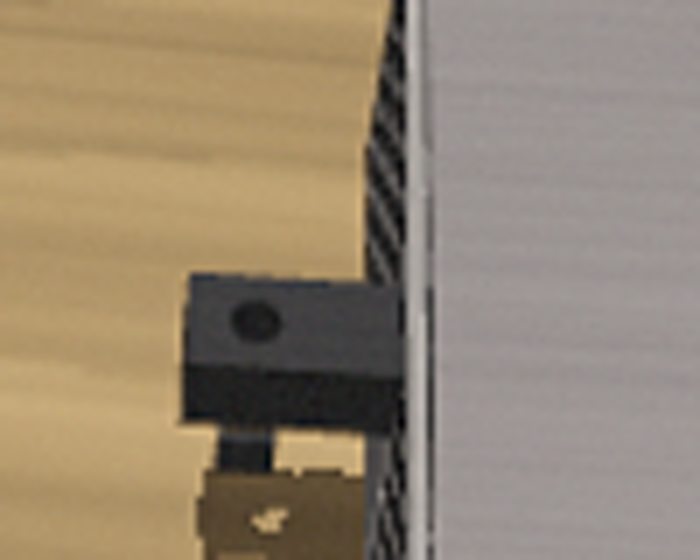

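View pics/scene2.png

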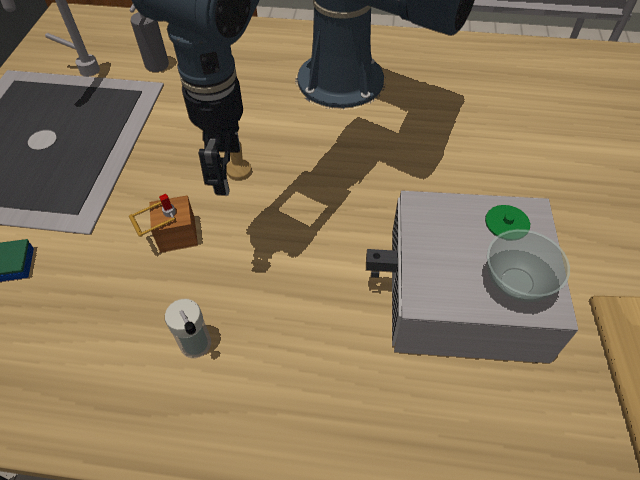

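The drawer is shut, and the hole shows clearly at (326,304) in the top crop and (257,322) in the scene crop.

```bash
python3 - <<'E'
from h import *
a=cp(257,322,7,340,210);b=cp(326,304,7,230,190)
print('hole',tri(a,b), [onz(n,p,.098) for n,p in(('scene',a),('top',b))])
for nm,a,b in [('endR',(188,275),(395,362)),('endL',(183,366),(387,252))]:
    print(nm,tri(cp(*a,7,340,210),cp(*b,7,230,190)))
for n,f,o in(('scene',lambda x,y:cp(x,y,8,120,180),(120,180)),('top',lambda x,y:cp(x,y,8,440,230),(440,230))):
    for c in (-7,7):
      for d in(-6,6):
        for z in (.083,.113):
          e=np.radians(129.7);X=np.array([.5073,-.255,z]);X[:2]+=np.array([c*np.cos(e)-d*np.sin(e),c*np.sin(e)+d*np.cos(e)])*1e-3
          print(n,z,np.round((proj(n,X)-o+.5)*8-.5))
p,r=tool()
delta([.5073,-.255,.16],Rt(39.7))
E
```

```text
hole (array([0.57625199, 0.12188725, 0.09681459]), array([-0.1, -0. , -0.1,  0. ])) [array([0.57706965, 0.12203064]), array([0.57603928, 0.1216451 ])]
endR (array([0.5620655 , 0.10480053, 0.09285409]), array([-0.2, -0. , -0.1,  0. ]))
endL (array([0.5897845 , 0.10635462, 0.0954329 ]), array([ 0.2,  0. ,  0.1, -0. ]))
scene 0.083 [360. 243.]
scene 0.113 [326. 154.]
scene 0.083 [339. 208.]
scene 0.113 [305. 119.]
scene 0.083 [419. 218.]
scene 0.113 [387. 128.]
scene 0.083 [398. 183.]
scene 0.113 [365.  93.]
top 0.083 [411. 298.]
top 0.113 [450. 281.]
top 0.083 [448. 340.]
top 0.113 [489. 323.]
top 0.083 [364. 339.]
top 0.113 [402. 322.]
top 0.083 [401. 380.]
top 0.113 [440. 365.]
shift [0.1366, 0.0356, -0.0254] turn [-0.0017, -0.6431, 0.0006] rows>=4.3
```

Request:
play_rows(deltas=[[0.137,0,-0.025,0,-0.643,0],[0.137,0,-0.025,0,-0.643,0],[0.137,0,-0.025,0,-0.643,0],[0.137,0,-0.025,0,-0.643,0],[0.137,0.02,-0.025,0,-0.643,0],[0.137,0.035,-0.025,0,-0.643,0],[0.137,0.035,-0.025,0,-0.643,0]])

```text
t: 5.45
tcp_pos: [0.5061, -0.2499, 0.1575]
tool_rot: [-0.64, 0.301, -0.296, 0.642]
force: [-0.9, 0.8, 0.1]
finger_gap: 1.001
```

```bash
python3 - <<'E'
from h import *
delta([.5075,-.2552,.083],Rt(39.7));print(sense()['q'],tool()[0])
E
```

```text
shift [0.0055, 0.0745, -0.0023] turn [0.0006, 0.0053, -0.0078] rows>=1.5
[-6.57245382e-01  5.46517406e-01  1.65185722e+00  1.36762613e-03
  9.50951772e-01 -1.35621562e+00] [ 0.50610083 -0.24993256  0.15750147]
```

Request:
play_rows(deltas=[[0.0,0.03,0,0,0,0],[0.0,0.04,0,0,0,0],[0.0,0.04,0,0,0,0]])

```text
t: 5.75
tcp_pos: [0.5068, -0.2516, 0.1189]
tool_rot: [-0.64, 0.3, -0.297, 0.641]
force: [-0.1, -0.2, -0.6]
finger_gap: 0.999
```

```bash
python3 - <<'E'
from h import *
delta([.5075,-.2552,.083],Rt(39.7));print(tool()[0])
s=snapshot("scene")[:,:,::-1];t=snapshot("top")[:,:,::-1]
a=cv2.resize(s[130:250,110:230],None,fx=4,fy=4);b=cv2.resize(t[200:320,430:550],None,fx=3,fy=4)
cv2.imwrite('pics/g1.png',np.hstack([a[:, :430],b]))
E
```

```text
shift [0.0034, 0.0359, -0.0018] turn [0.0006, 0.0051, -0.0046] rows>=0.7
[ 0.50678583 -0.25156598  0.11892909]
```

View pics/g1.png

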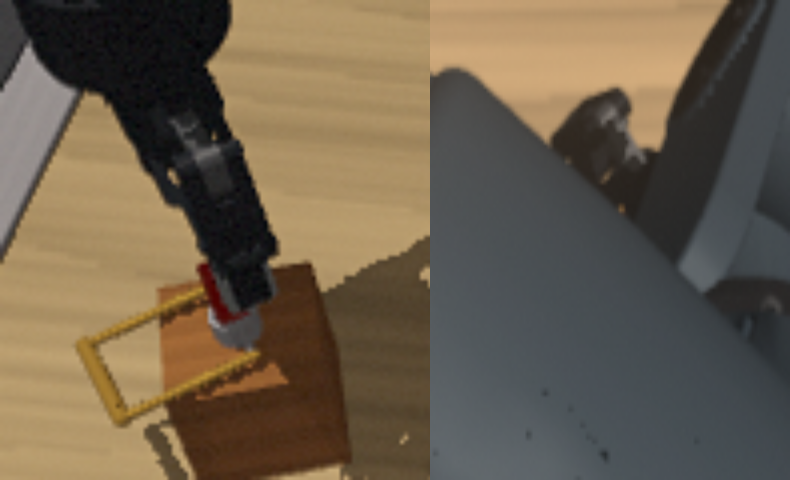

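The view shows the open fingers either side of the red tab, and the ring is clear of them. I'll descend the rest and grip.

Request:
play_rows(deltas=[[0.0035,0.018,-0.002,0,0.005,0],[0.0035,0.036,-0.002,0,0.005,0],[0.0035,0.036,-0.002,0,0.005,0]])

```text
t: 6.15
tcp_pos: [0.5078, -0.2569, 0.0837]
tool_rot: [-0.64, 0.302, -0.3, 0.64]
force: [-0.2, -0.8, -0.3]
finger_gap: 0.998
```

Request:
play_rows(deltas=[[0,0,0,0,0,0],[0,0,0,0,0,0],[0,0,0,0,0,0],[0,0,0,0,0,0],[0,0,0,0,0,0]], gripper=0, force=60)

```text
t: 6.65
tcp_pos: [0.5086, -0.2576, 0.0848]
tool_rot: [0.64, -0.301, 0.301, -0.64]
force: [0.2, 0.1, 1.5]
finger_gap: 0.146
```

```bash
python3 - <<'E'
from h import *
s=sense();print(tool()[0],s['force'],s['ft_torque'],s['finger_gap']*85.4)
delta([.5075,-.2552,.083],Rt(39.7))
s=snapshot("scene")[:,:,::-1]
cv2.imwrite('pics/g2.png',cv2.resize(s[130:250,110:230],None,fx=5,fy=5))
E
```

```text
[ 0.5085888  -0.25764867  0.08481287] [0.18724546 0.08474499 1.45894607] [ 0.04571036 -0.02812328  0.03941305] 12.45294727815827
shift [-0.0026, 0.0018, 0.0007] turn [-0.0002, -0.0009, 0.0008] rows>=0.1
```

View pics/g2.png

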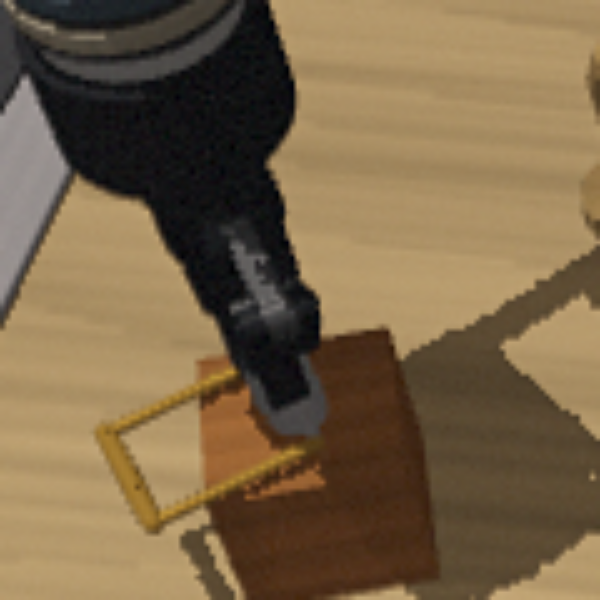

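Request:
play_rows(deltas=[[0,-0.01,0,0,0,0],[0,-0.025,0,0,0,0],[0,-0.045,0,0,0,0],[0,-0.07,0,0,0,0],[0,-0.1,0,0,0,0],[0,-0.125,0,0,0,0],[0,-0.125,0,0,0,0]])

```text
t: 7.4
tcp_pos: [0.5103, -0.2589, 0.2134]
tool_rot: [0.641, -0.298, 0.304, -0.639]
force: [0.8, 0.2, -1.2]
finger_gap: 0.126
```

```bash
python3 - <<'E'
from h import *
s=sense();print(tool()[0],s['force'],s['ft_torque'],s['finger_gap']*85.4)
s=snapshot("scene")[:,:,::-1]
cv2.imwrite('pics/g3.png',cv2.resize(s[70:250,80:260],None,fx=3.3,fy=3.3))
delta([.576,.1218,.21],Rt(3.1))
E
```

```text
[ 0.51029341 -0.2588898   0.21336773] [ 0.78442395  0.21595266 -1.16831983] [0.02571184 0.02099884 0.05104866] 10.766076979051736
shift [-0.2498, 0.0005, 0.2939] turn [-0.0021, 0.638, 0.0036] rows>=7.7
```

View pics/g3.png

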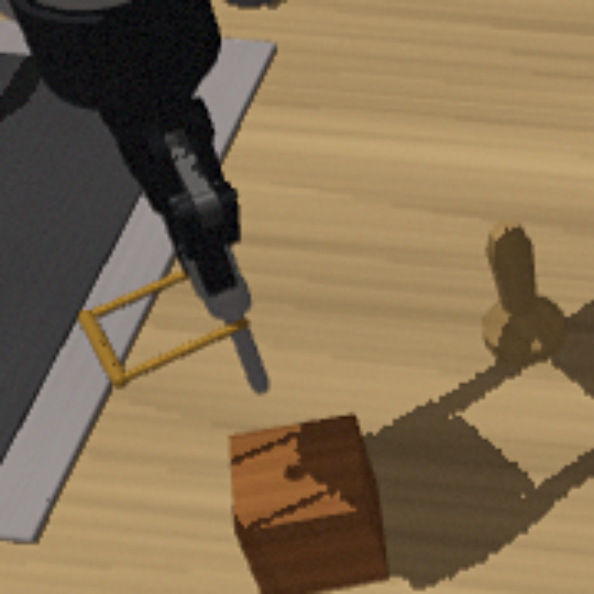

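Request:
play_rows(deltas=[[-0.03,0,0.036,0,0.08,0],[-0.06,0,0.072,0,0.16,0],[-0.09,0,0.107,0,0.24,0],[-0.12,0,0.142,0,0.32,0],[-0.15,0,0.177,0,0.4,0],[-0.18,0,0.212,0,0.48,0],[-0.2,0,0.236,0,0.55,0],[-0.22,0,0.259,0,0.6,0],[-0.235,0,0.277,0,0.638,0],[-0.235,0,0.277,0,0.638,0],[-0.235,0,0.277,0,0.638,0]])

```text
t: 8.55
tcp_pos: [0.5705, 0.1004, 0.2078]
tool_rot: [0.515, -0.487, 0.485, -0.513]
force: [0.4, 0.1, -1.3]
finger_gap: 0.124
```

```bash
python3 - <<'E'
from h import *
s=sense();print(tool()[0],s['force'],s['ft_torque'],s['finger_gap']*85.4)
s=snapshot("scene")[:,:,::-1]
t=snapshot("top")[:,:,::-1]
cv2.imwrite('pics/g4.png',cv2.resize(s[140:300,290:430],None,fx=5,fy=5)[:600])
cv2.imwrite('pics/s4.png',s);cv2.imwrite('pics/g4t.png',cv2.resize(t[180:300,230:350],None,fx=5,fy=5))
delta([.576,.1218,.21],Rt(3.1))
E
```

```text
[0.57050492 0.10041935 0.20777055] [ 0.37444092  0.08631767 -1.32821321] [-0.02097787  0.03066692  0.03837362] 10.57701784371572
shift [-0.0222, -0.0017, 0.0063] turn [0.0023, -0.0005, 0.0003] rows>=0.5
```

View pics/g4.png

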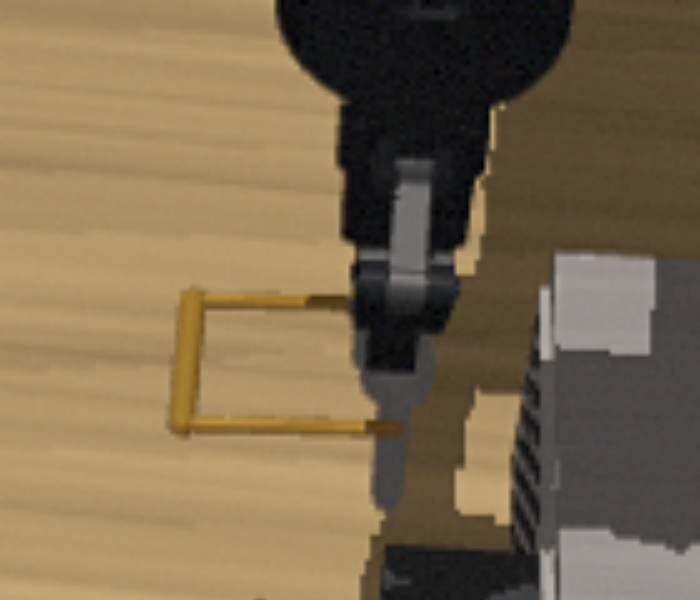

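View pics/g4t.png

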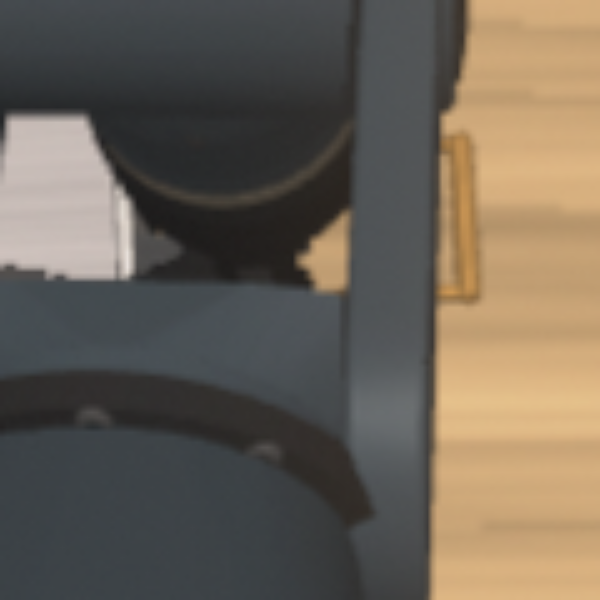

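```bash
python3 - <<'E'
from h import *
S=lambda x,y:cp(x,y,5,290,140);T=lambda x,y:cp(x,y,5,230,180)
p,r=tool();print(p)
for n,a,b in(('b1',(191,292),(472,297)),('b2',(180,430),(462,137)),('mid',(186,361),(467,217))):
    X,e=tri(S(*a),T(*b));print(n,np.round(X*1e3,1),e,'tool',np.round(r.inv().apply(X-p)*1e3,1))
# tip, collar from scene given x plane ~ TCP x: intersect with plane world x = .5705
def onx(n,uv,x):
    q=P(n);A=q[:,1:3];b=q[:,0]*x+q[:,3]
    return np.linalg.solve(np.array([A[0]-uv[0]*A[2],A[1]-uv[1]*A[2]]),-np.array([b[0]-uv[0]*b[2],b[1]-uv[1]*b[2]]))
for nm,uv in(('tip',(387,505)),('shank top',(396,400)),('collarL',(361,365)),('collarR',(434,360))):
    print(nm,onx('scene',S(*uv),p[0]))
E
```

```text
[0.57092349 0.09932175 0.20834079]
b1 [548.   38.2 194.5] [-0.3 -0.  -0.2  0. ] tool [ 59.8  13.9 -26.1]
b2 [600.3  41.4 193.1] [-0.5 -0.  -0.4  0. ] tool [59.4 15.2 26.3]
mid [574.2  39.8 193.2] [-0.4 -0.  -0.3  0. ] tool [59.6 15.2  0.1]
tip [0.10456562 0.1275864 ]
shank top [0.10394741 0.18071957]
collarL [0.0925522  0.19552306]
collarR [0.11383886 0.20113969]
```

```bash
python3 - <<'E'
from h import *
delta([.5764,.1172,.1845],Rt(3.1))
E
```

```text
shift [-0.0176, 0.0238, 0.0065] turn [0.0023, -0.0005, 0.0003] rows>=0.6
```

Request:
play_rows(deltas=[[-0.009,0.0,0.0065,0,0,0],[-0.0176,0.0,0.0065,0,0,0],[-0.0176,0.012,0.0065,0.002,0,0],[-0.0176,0.022,0.0065,0.002,0,0],[-0.0176,0.024,0.0065,0.002,0,0],[-0.0176,0.024,0.0065,0.002,0,0]])

```text
t: 9.25
tcp_pos: [0.5765, 0.1179, 0.1842]
tool_rot: [0.513, -0.486, 0.486, -0.513]
force: [-0.4, -0.3, -1.4]
finger_gap: 0.126
```

```bash
python3 - <<'E'
from h import *
s=sense();print(tool()[0],s['force'],s['ft_torque'],s['finger_gap']*85.4)
s=snapshot("scene")[:,:,::-1]
t=snapshot("top")[:,:,::-1]
cv2.imwrite('pics/g5.png',cv2.resize(s[190:290,330:430],None,fx=6,fy=6))
cv2.imwrite('pics/g5t.png',cv2.resize(t[180:300,230:350],None,fx=5,fy=5))
delta([.5764,.1172,.1845],Rt(3.1))
E
```

```text
[0.57646807 0.11791492 0.18416452] [-0.42058165 -0.34208167 -1.40794563] [-0.0154446   0.02296165 -0.01471425] 10.7775022280551
shift [0.0007, 0.0007, -0.0009] turn [-0.0018, -0.0004, 0.0] rows>=0.0
```

View pics/g5.png

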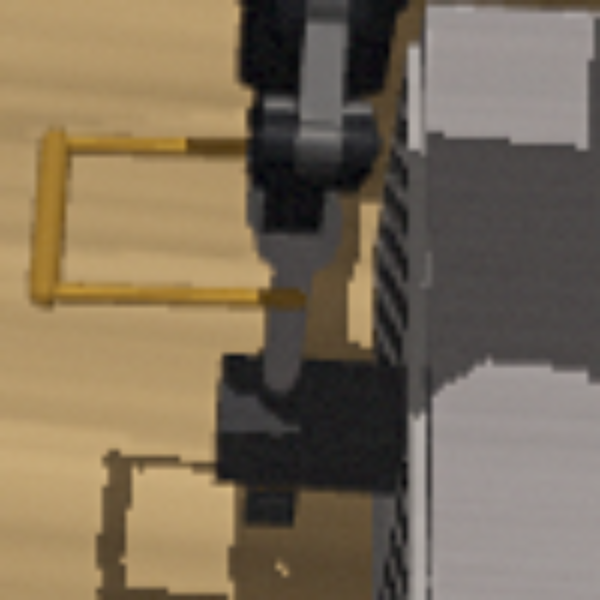

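View pics/g5t.png

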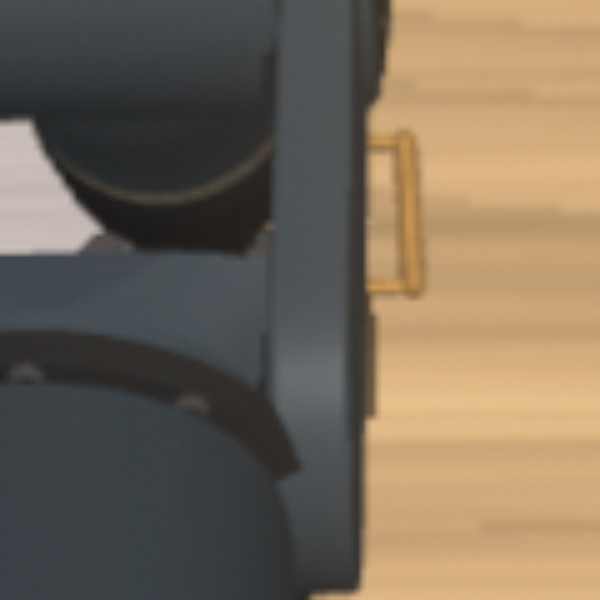

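```bash
python3 - <<'E'
from h import *
for X in ([.5763,.1219,.0968],[.5763,.1219,.1035],[.5763,.1229,.1035],[.5783,.1219,.1035]): print((proj('scene',np.array(X))-[330,190]+.5)*6-.5)
E
```

```text
[279.59946314 396.10059053]
[281.50417704 381.86465407]
[285.21780406 382.25539614]
[280.96400013 387.89707171]
```

The tip at (281,385) in the crop lies within about 1 mm of where I predicted it directly over the hole. I'll descend gently, feeling for contact.

Request:
play_rows(deltas=[[0,0.002,-0.0005,0,0,0],[0,0.004,-0.0005,0,0,0],[0,0.006,-0.0005,0,0,0],[0,0.008,-0.0005,0,0,0],[0,0.009,-0.0005,0,0,0]])

```text
t: 9.85
tcp_pos: [0.5766, 0.1181, 0.1761]
tool_rot: [-0.513, 0.486, -0.487, 0.514]
force: [-0.3, -0.5, -1.6]
finger_gap: 0.13
```

Request:
play_rows(deltas=[[0,0.001,0,0,0,0],[0,0.002,0,0,0,0],[0,0.003,0,0,0,0]])

```text
t: 10.15
tcp_pos: [0.5768, 0.1181, 0.1733]
tool_rot: [-0.513, 0.486, -0.487, 0.514]
force: [-0.6, 0.3, -1.4]
finger_gap: 0.127
```

Request:
play_rows(deltas=[[0,0.0015,0,0,0,0],[0,0.003,0,0,0,0],[0,0.0045,0,0,0,0],[0,0.006,0,0,0,0]])

```text
t: 10.55
tcp_pos: [0.5768, 0.1181, 0.1672]
tool_rot: [-0.513, 0.486, -0.487, 0.514]
force: [0.5, 0.0, -1.4]
finger_gap: 0.125
```

Request:
play_rows(deltas=[[0,0.002,0,0,0,0],[0,0.004,0,0,0,0],[0,0.006,0,0,0,0],[0,0.008,0,0,0,0]])

```text
t: 10.95
tcp_pos: [0.5768, 0.1181, 0.1591]
tool_rot: [-0.513, 0.486, -0.487, 0.514]
force: [0.1, 0.2, -1.0]
finger_gap: 0.128
```

Request:
play_rows(deltas=[[0,0.003,0,0,0,0],[0,0.006,0,0,0,0],[0,0.009,0,0,0,0],[0,0.012,0,0,0,0],[0,0.014,0,0,0,0]])

```text
t: 11.45
tcp_pos: [0.5768, 0.1181, 0.1453]
tool_rot: [-0.513, 0.486, -0.487, 0.514]
force: [-1.2, 0.1, 6.2]
finger_gap: 0.127
```

Request:
play_rows(deltas=[[0,0.002,0,0,0,0],[0,0.004,0,0,0,0],[0,0.006,0,0,0,0],[0,0.008,0,0,0,0]])

```text
t: 11.85
tcp_pos: [0.5768, 0.1181, 0.1379]
tool_rot: [-0.513, 0.486, -0.487, 0.514]
force: [-1.3, -0.2, 4.8]
finger_gap: 0.128
```

Request:
play_rows(deltas=[[0,0.003,0,0,0,0],[0,0.006,0,0,0,0],[0,0.009,0,0,0,0],[0,0.012,0,0,0,0],[0,0.014,0,0,0,0]])

```text
t: 12.35
tcp_pos: [0.5767, 0.1181, 0.1228]
tool_rot: [-0.513, 0.486, -0.487, 0.514]
force: [-1.1, -0.1, 4.9]
finger_gap: 0.126
```

Request:
play_rows(deltas=[[0,0.0015,0,0,0,0],[0,0.003,0,0,0,0],[0,0.0045,0,0,0,0]])

```text
t: 12.65
tcp_pos: [0.5769, 0.1181, 0.1187]
tool_rot: [-0.513, 0.486, -0.487, 0.514]
force: [-0.8, 0.3, 3.7]
finger_gap: 0.127
```

Request:
play_rows(deltas=[[0,0.0007,0,0,0,0],[0,0.0014,0,0,0,0],[0,0.002,0,0,0,0]])

```text
t: 12.95
tcp_pos: [0.5768, 0.1181, 0.1168]
tool_rot: [-0.513, 0.486, -0.487, 0.514]
force: [-2.6, -0.8, 6.8]
finger_gap: 0.128
```

Request:
play_rows(deltas=[[0,0.0005,0,0,0,0],[0,0.001,0,0,0,0]])

```text
t: 13.15
tcp_pos: [0.5769, 0.1181, 0.1167]
tool_rot: [-0.513, 0.486, -0.487, 0.514]
force: [-3.1, -0.6, 12.4]
finger_gap: 0.123
```

```bash
python3 - <<'E'
from h import *
s=sense();print(tool()[0],s['force'],s['ft_torque'],s['finger_gap']*85.4)
s=snapshot("scene")[:,:,::-1]
cv2.imwrite('pics/g6.png',cv2.resize(s[190:290,330:430],None,fx=6,fy=6))
E
```

```text
[0.57686999 0.11812622 0.11674019] [-3.12658324 -0.55780491 12.44071093] [-0.04175421  0.71963976  0.08373518] 10.473345737603754
```

View pics/g6.png

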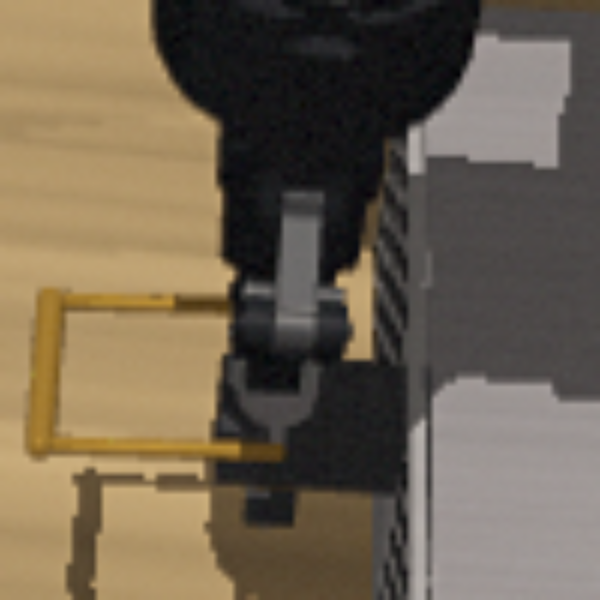

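The shoulder is on the shaft: the tool stopped at z = 0.1167 as predicted, and force rose to 12 N. I'll release and go up.

Request:
play_rows(deltas=[[0,-0.0005,0,0,0,0],[0,-0.0005,0,0,0,0],[0,-0.0005,0,0,0,0],[0,-0.0005,0,0,0,0],[0,-0.0005,0,0,0,0],[0,-0.0005,0,0,0,0]], gripper=0.0854)

```text
t: 13.8
tcp_pos: [0.5769, 0.1181, 0.1162]
tool_rot: [-0.513, 0.486, -0.487, 0.514]
force: [-0.1, -0.1, 0.1]
finger_gap: 1.0
```

Request:
play_rows(deltas=[[0,-0.02,0,0,0,0],[0,-0.05,0,0,0,0],[0.03,-0.08,0,0,0,0],[0.07,-0.09,0,0,0,0],[0.11,-0.09,0,0,0,0],[0.15,-0.09,0,0,0,0],[0.15,-0.09,0,0,0,0]])

```text
t: 14.5
tcp_pos: [0.5858, -0.0366, 0.2067]
tool_rot: [-0.512, 0.486, -0.489, 0.512]
force: [-0.0, 1.0, 0.0]
finger_gap: 1.0
```

```bash
python3 - <<'E'
from h import *
s=sense();print(tool()[0],s['force'],s['finger_gap']*85.4)
s=snapshot("scene")[:,:,::-1];t=snapshot("top")[:,:,::-1]
cv2.imwrite('pics/g7.png',cv2.resize(s[190:290,330:430],None,fx=6,fy=6))
cv2.imwrite('pics/g7t.png',cv2.resize(t[180:280,230:350],None,fx=6,fy=6))
E
```

```text
[ 0.58579209 -0.0366449   0.20670909] [-0.01612855  1.03746206  0.04602684] 85.39554003611158
```

View pics/g7.png

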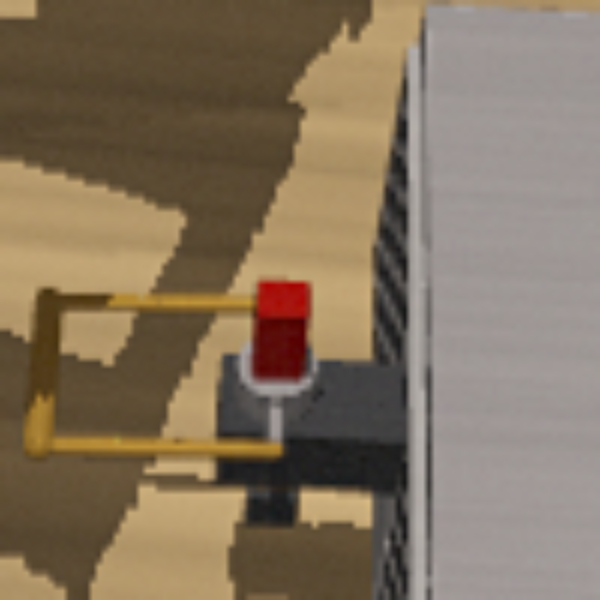

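View pics/g7t.png

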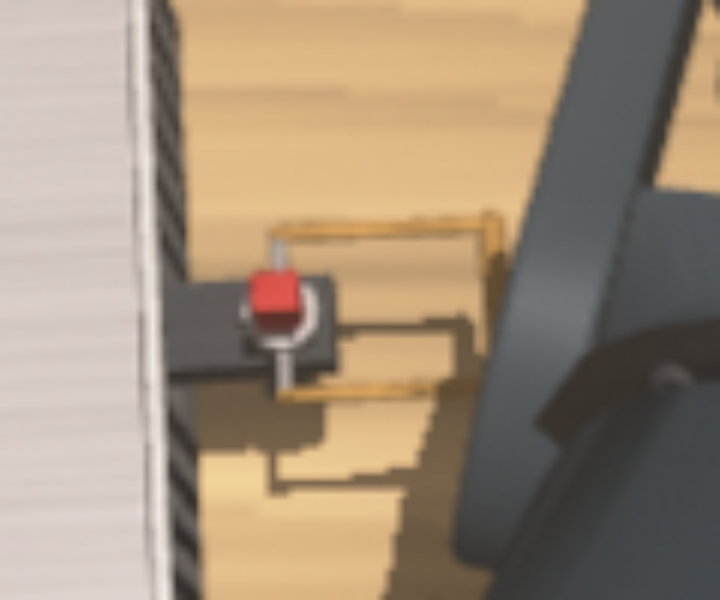

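```bash
cat > ring.py <<'E'
from h import *
th=25;hz=.106;H=np.array([.5763,.122,0]);j=np.radians(3.1)
out=np.array([np.sin(j),-np.cos(j),0]);up=np.array([0,0,1.])
ROT=Rt(3.1,th,3.1);f=ROT.as_matrix()[:,1];n=-ROT.as_matrix()[:,0]
def tcpC(C,dl=.004): return C-.011*n+dl*f
def leg(phi,r,lift=0.):
    p=np.radians(phi);C=H+up*hz+r*(np.cos(p)*out-np.sin(p)*up)+(.0025+lift)*(np.sin(p)*out+np.cos(p)*up);return tcpC(C)
E
python3 - <<'E'
from ring import *
print(f,n)
p=leg(0,.045,.03);print(p);delta(p,ROT)
for ph,r in((0,.045),(20,.043),(35,.040),(50,.036),(65,.031),(75,.028),(82,.026)):
    q=leg(ph,r);print(ph,np.round(q,4),np.round(ROT.inv().apply(q-p),4))
E
```

```text
[-0.02285469  0.42199983 -0.90630779] [-0.04901205  0.90498156  0.42261826]
[0.57918126 0.06879905 0.13022597]
shift [-0.1015, 0.076, -0.0004] turn [-0.0022, -0.0021, 0.4358] rows>=2.9
0 [0.5792 0.0688 0.1002] [0.0127 0.0272 0.    ]
20 [0.579  0.0725 0.0854] [ 0.0156  0.0422 -0.    ]
35 [0.5786 0.0796 0.0768] [ 0.0128  0.053  -0.    ]
50 [0.5781 0.0887 0.0718] [ 0.0066  0.0614 -0.    ]
65 [0.5776 0.0984 0.0707] [-0.0017  0.0665  0.    ]
75 [0.5773 0.1041 0.0713] [-0.0071  0.0683 -0.    ]
82 [0.5771 0.1076 0.0723] [-0.0108  0.0689 -0.    ]
```

Request:
play_rows(deltas=[[-0.03,0,0,0,0,0.12],[-0.06,0.01,0,0,0,0.24],[-0.09,0.03,0,0,0,0.36],[-0.1015,0.05,0,0,0,0.436],[-0.1015,0.07,0,0,0,0.436],[-0.1015,0.076,0,0,0,0.436],[-0.1015,0.076,0,0,0,0.436]], gripper=0.04)

```text
t: 15.3
tcp_pos: [0.5787, 0.071, 0.1296]
tool_rot: [-0.396, 0.586, -0.363, 0.607]
force: [-0.1, 0.5, -0.4]
finger_gap: 0.472
```

```bash
python3 - <<'E'
from ring import *
s=sense();print(tool()[0],s['force'],s['finger_gap']*85.4)
s=snapshot("scene")[:,:,::-1];t=snapshot("top")[:,:,::-1]
cv2.imwrite('pics/g8.png',cv2.resize(s[180:300,310:430],None,fx=5,fy=5))
cv2.imwrite('pics/g8t.png',cv2.resize(t[180:280,230:350],None,fx=6,fy=6))
p=leg(0,.045,.03);delta(p,ROT)
E
```

```text
[0.57868363 0.07095432 0.12955623] [-0.05378766  0.50172308 -0.39476063] 40.3208515743493
shift [0.0017, 0.0002, -0.0008] turn [-0.0025, 0.0023, 0.0006] rows>=0.0
```

View pics/g8.png

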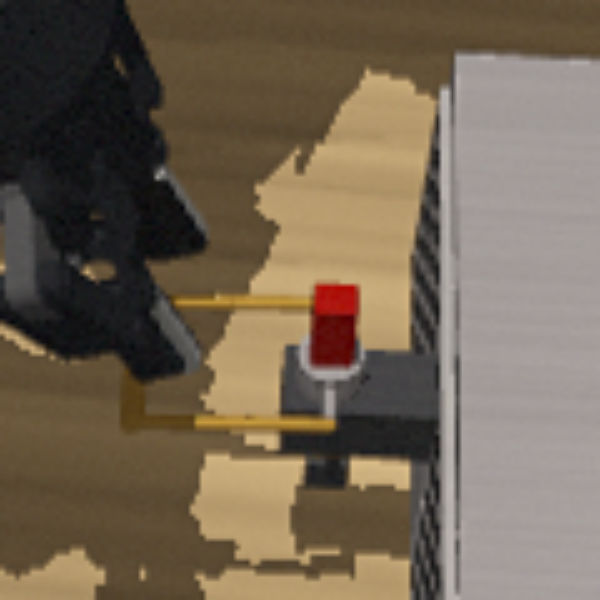

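View pics/g8t.png

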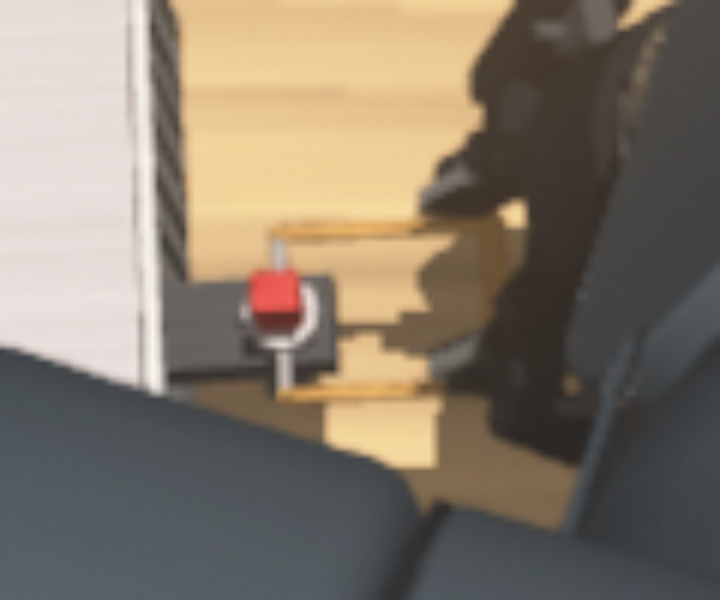

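```bash
python3 - <<'E'
from ring import *
p,r=tool();M=r.as_matrix();x,y,z=M.T
g=lambda X,n,o,k:np.round((proj(n,X)-o+.5)*k-.5)
for s in(-1,1):
    X=p-.004*y+s*.020*z-.011*x
    print('finger',s,g(X,'top',[230,180],6),g(X,'scene',[310,180],5))
    for d in (0,.04):
        X=H+up*hz+out*d+s*.024*z;print(' leg',s,d,g(X,'top',[230,180],6),g(X,'scene',[310,180],5))
E
```

```text
finger -1 [425. 351.] [207. 245.]
 leg -1 0 [280. 396.] [337. 304.]
 leg -1 0.04 [418. 388.] [215. 297.]
finger 1 [417. 212.] [201. 347.]
 leg 1 0 [272. 234.] [334. 425.]
 leg 1 0.04 [409. 226.] [208. 417.]
```

The projected finger corners and ring legs match the picture: corners at about (425,345) and (420,205), legs at rows 230 and 392. Now I'll swing the ring down along the arc.

Request:
play_rows(deltas=[[0.006,0.014,0,0,0,0],[0.0127,0.024,0,0,0,0],[0.014,0.03,0,0,0,0],[0.015,0.036,0,0,0,0],[0.0155,0.042,0,0,0,0]])

```text
t: 15.9
tcp_pos: [0.5793, 0.0733, 0.0851]
tool_rot: [-0.396, 0.585, -0.364, 0.607]
force: [0.1, -0.1, 1.0]
finger_gap: 0.47
```

Request:
play_rows(deltas=[[-0.0015,0.006,0,0,0,0],[-0.003,0.011,0,0,0,0],[-0.006,0.016,0,0,0,0],[-0.009,0.0195,0,0,0,0]])

```text
t: 16.3
tcp_pos: [0.5785, 0.09, 0.0715]
tool_rot: [-0.396, 0.585, -0.364, 0.607]
force: [0.7, -1.8, -0.6]
finger_gap: 0.466
```

```bash
python3 - <<'E'
from ring import *
s=sense();print(tool()[0],s['force'],s['finger_gap']*85.4)
s=snapshot("scene")[:,:,::-1];t=snapshot("top")[:,:,::-1]
cv2.imwrite('pics/g9.png',cv2.resize(s[180:300,310:430],None,fx=5,fy=5))
delta(leg(50,.036),ROT)
E
```

```text
[0.57846768 0.09003618 0.07149382] [ 0.67731683 -1.80478786 -0.5966656 ] 39.77582284843347
shift [0.0016, -0.0009, -0.0001] turn [-0.001, 0.0011, -0.0002] rows>=0.0
```

View pics/g9.png

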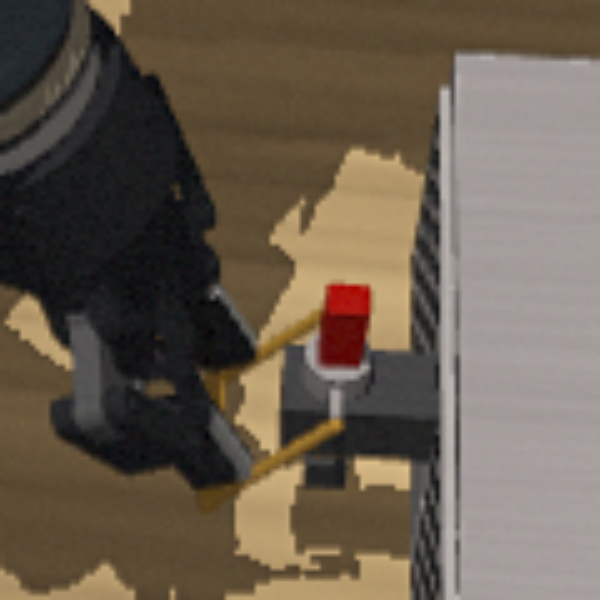

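The ring is about halfway down. The tab has leaned roughly 3–4 mm towards the drawer (left edge from column 315 to 327), which is within the hole's play. I'll continue slowly.

Request:
play_rows(deltas=[[-0.003,0.003,0,0,0,0],[-0.006,0.0045,0,0,0,0],[-0.009,0.006,0,0,0,0],[-0.012,0.0068,0,0,0,0],[-0.014,0.007,0,0,0,0]])

```text
t: 16.9
tcp_pos: [0.5777, 0.1055, 0.0714]
tool_rot: [-0.396, 0.585, -0.364, 0.607]
force: [0.0, -2.4, -0.4]
finger_gap: 0.47
```

Request:
play_rows(deltas=[[-0.0012,0.0002,0,0,0,0],[-0.0024,0.0004,0,0,0,0],[-0.0036,0.0005,0,0,0,0]])

```text
t: 17.2
tcp_pos: [0.5776, 0.1086, 0.0724]
tool_rot: [-0.396, 0.585, -0.364, 0.607]
force: [-0.4, -5.2, -1.6]
finger_gap: 0.47
```

```bash
python3 - <<'E'
from ring import *
s=sense();print(tool()[0],s['force'],s['finger_gap']*85.4)
s=snapshot("scene")[:,:,::-1]
cv2.imwrite('pics/g10.png',cv2.resize(s[180:300,310:430],None,fx=5,fy=5))
delta(leg(82,.026),ROT)
E
```

```text
[0.57758278 0.10855775 0.07237262] [-0.3686064  -5.23434231 -1.64832193] 40.131459771452036
shift [0.0009, -0.0003, -0.0005] turn [-0.0021, 0.0011, 0.0012] rows>=0.0
```

View pics/g10.png

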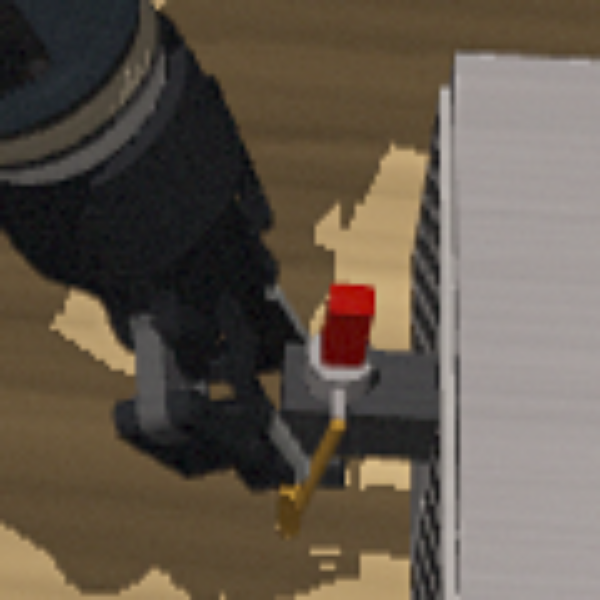

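Request:
play_rows(deltas=[[-0.0012,0.0002,0,0,0,0],[-0.0024,0.0004,0,0,0,0]])

```text
t: 17.45
tcp_pos: [0.5777, 0.1095, 0.0727]
tool_rot: [-0.397, 0.584, -0.365, 0.607]
force: [-0.7, -8.5, -1.2]
finger_gap: 0.466
```

```bash
python3 - <<'E'
from ring import *
s=sense();print(tool()[0],s['force'])
s=snapshot("scene")[:,:,::-1]
cv2.imwrite('pics/g11.png',cv2.resize(s[180:300,310:430],None,fx=5,fy=5))
z=tool()[1].as_matrix()[:,2]
for a in(8.3,15,25):
  a=np.radians(a)
  for s in(-1,1):
    X=H-.002*out+up*.106+.063*(np.sin(a)*out-np.cos(a)*up)+s*.024*z;print(a,s,np.round((proj('scene',X)-[310,180]+.5)*5))
E
```

```text
[0.57770301 0.10953323 0.07265173] [-0.66474727 -8.46620566 -1.23590942]
0.14486232791552936 -1 [303. 410.]
0.14486232791552936 1 [299. 528.]
0.2617993877991494 -1 [282. 407.]
0.2617993877991494 1 [278. 524.]
0.4363323129985824 -1 [253. 399.]
0.4363323129985824 1 [248. 516.]
```

View pics/g11.png

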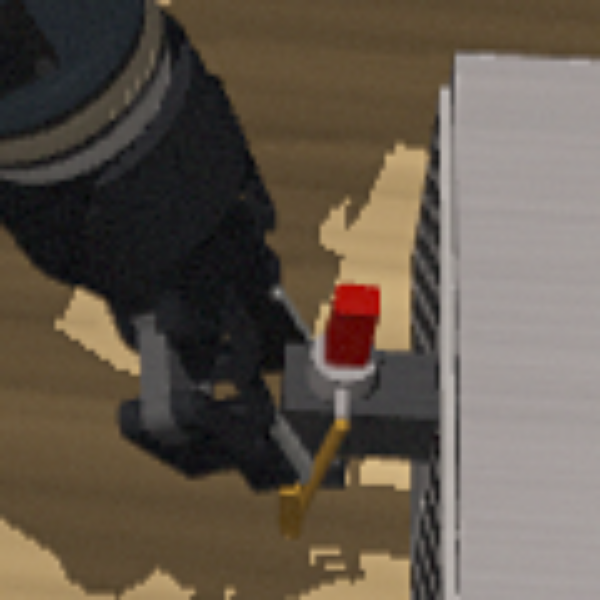

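The force rose to 8.5 N and the shaft itself began to slide in (end edge from column 283 to 287), so the ring is on its stop. I'll back off along the arm's approach and check the pin.

Request:
play_rows(deltas=[[0.01,0,0,0,0,0],[0.03,-0.005,0,0,0,0],[0.06,-0.02,0,0,0,0],[0.09,-0.05,0,0,0,0],[0.12,-0.08,0,0,0,0],[0.16,-0.09,0,0,0,0],[0.16,-0.09,0,0,0,0]])

```text
t: 18.2
tcp_pos: [0.5889, -0.0771, 0.0869]
tool_rot: [-0.394, 0.585, -0.367, 0.606]
force: [0.4, 0.5, 0.7]
finger_gap: 0.469
```

```bash
python3 - <<'E'
from ring import *
print(tool()[0],sense()['force'])
s=snapshot("scene")[:,:,::-1];t=snapshot("top")[:,:,::-1]
cv2.imwrite('pics/s12.png',s);cv2.imwrite('pics/t12.png',t)
cv2.imwrite('pics/g12.png',cv2.resize(s[210:290,350:430],None,fx=7,fy=7,interpolation=cv2.INTER_CUBIC))
cv2.imwrite('pics/g12t.png',cv2.resize(t[190:270,240:320],None,fx=7,fy=7,interpolation=cv2.INTER_CUBIC))
E
```

```text
[ 0.58891608 -0.07710854  0.08693972] [0.41553622 0.45992725 0.70179945]
```

View pics/g12.png

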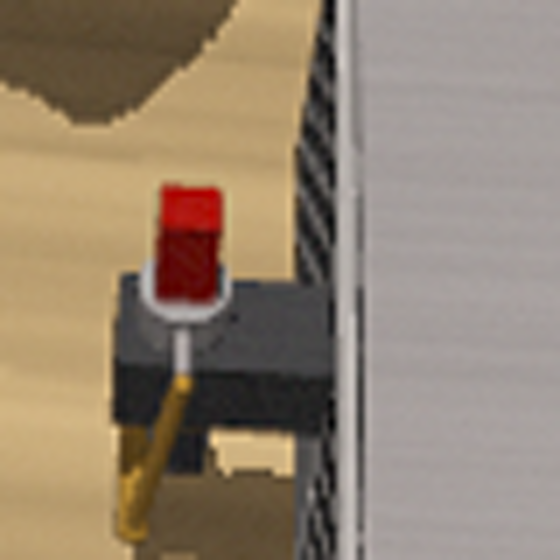

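View pics/g12t.png

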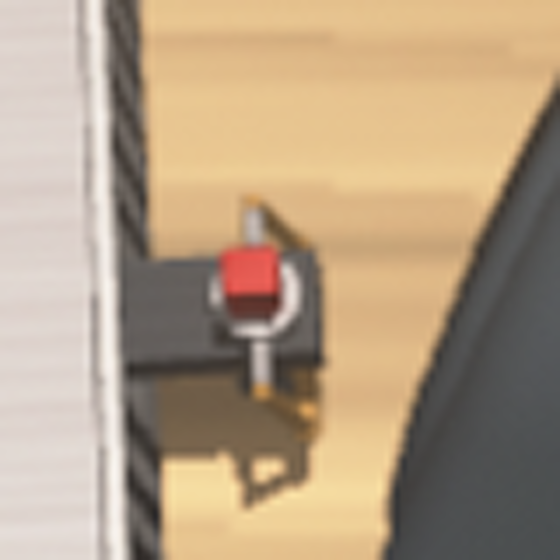

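```bash
python3 - <<'E'
from h import *
S=lambda x,y:cp(x,y,7,350,210);T=lambda x,y:cp(x,y,7,240,190)
D={}
for n,a,b in(('tabtop',(190,208),(250,275)),('hingeL',(184,382),(252,205)),('barL',(131,528),(305,245)),('shR',(120,278),(322,362)),('shL',(114,370),(317,253))):
    X,e=tri(S(*a),T(*b));print(n,np.round(X*1e3,1),e)
# model predictions, pin at y0 upright
j=np.radians(3.1);out=np.array([np.sin(j),-np.cos(j),0]);lat=np.array([np.cos(j),np.sin(j),0]);up=np.array([0,0,1])
for y0 in(.122,.124,.126):
    B=np.array([.5763,y0,.098])
    for nm,X in(('tabtop',B+.045*up),('hingeL',B+.008*up+.024*lat),('hingeR',B+.008*up-.024*lat),('barL',B-.054*up+.009*out+.024*lat),('barL.15',B+.008*up+.063*(np.sin(.295)*out-np.cos(.295)*up)+.024*lat)):
        print(y0,nm,np.round((proj('scene',X)-[350,210]+.5)*7),np.round((proj('top',X)-[240,190]+.5)*7))
E
```

```text
tabtop [575.4 119.6 139.7] [ 0.1  0.   0.1 -0. ]
hingeL [599.6 122.3 106.4] [-0.1 -0.  -0.   0. ]
barL [601.6 113.7  45.2] [-0.4 -0.  -0.3  0. ]
shR [562.2 105.5  92. ] [-0.1 -0.  -0.1  0. ]
shL [589.8 106.6  93.9] [ 0.1  0.   0.1 -0. ]
0.122 tabtop [203. 204.] [240. 269.]
0.122 hingeL [188. 386.] [248. 203.]
0.122 hingeR [192. 216.] [257. 393.]
0.122 barL [131. 528.] [301. 250.]
0.122 barL.15 [ 92. 522.] [336. 246.]
0.124 tabtop [212. 205.] [232. 269.]
0.124 hingeL [197. 387.] [240. 203.]
0.124 hingeR [201. 217.] [249. 393.]
0.124 barL [139. 529.] [294. 250.]
0.124 barL.15 [101. 523.] [328. 247.]
0.126 tabtop [221. 206.] [223. 269.]
0.126 hingeL [206. 388.] [232. 203.]
0.126 hingeR [209. 218.] [241. 393.]
0.126 barL [148. 530.] [286. 250.]
0.126 barL.15 [109. 524.] [321. 247.]
```

Request:
play_rows(deltas=[[0,-0.04,0,0,0,0],[0,-0.08,0,0,0,0],[0,-0.1,0,0,0,0],[0,-0.1,0,0,0,0],[0,-0.1,0,0,0,0],[0,-0.1,0,0,0,0]])

```text
t: 18.9
tcp_pos: [0.588, -0.1116, 0.1763]
tool_rot: [-0.396, 0.587, -0.362, 0.607]
force: [-0.4, 0.8, -0.8]
finger_gap: 0.466
```

```bash
python3 - <<'E'
from ring import *
print(tool()[0],sense()['force'])
s=snapshot("scene")[:,:,::-1]
cv2.imwrite('pics/s13.png',s)
E
```

```text
[ 0.58795264 -0.11164585  0.17630541] [-0.38619362  0.75107749 -0.77112708]
```

View pics/s13.png

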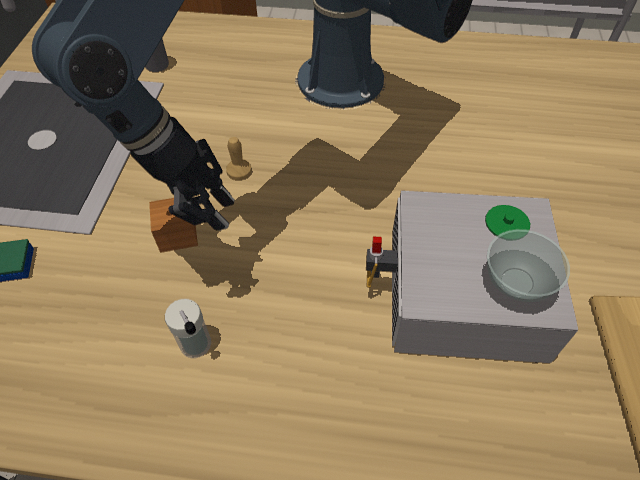

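The picture shows the drawer shut, the pin standing in the shaft at (377,245) and the ring hanging down at about (371,280). The bowl, lid, mill and tamper are where they started, and the gripper is free in the air. I'm handing the job in.

```bash
python3 -c "
from station import *
print(sign_off())"
```

```text
the job is handed in; nothing more can be done
None
```

I shut the drawer, put the linchpin fully home through the shaft's hole, swung the ring down against the pin and handed the job in at about 19 s. Hand-in gives no verdict.

- **Drawer:** I pushed it slowly to its stop, which I felt at about 23 N. The last pictures show it still shut.
- **Pin:** It slid through the hole with no contact force until the rollers, which took about 4–6 N. The shoulder seated at the predicted height with 12 N. After release the hinge measured 106.4 mm high against the expected 106 mm.
- **Ring:** In the last close-up the cross bar sat where the model puts a fully lowered ring, within about 1 mm.
- **Bystanders:** By eye, the bowl, lid, mill and tamper had not moved. The gripper was clear of everything at hand-in.

Two checks were less clean:

- **Shaft and pin moved under the ring push:** At up to 8.5 N the pin leaned towards the drawer and the shaft slid in by about 1 mm. Both sprang back when I let go.
- **Residual tilt:** The tab's picture suggests the pin still leans about 0.04–0.06 rad. The hole's clearance allows at most about 0.08 rad, and the limit is 0.12, so I left it.

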